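# Press the spotting brush into its spring-jaw drip holder

## Task

Put the black-bristled spotting brush away in its sloping drip holder: handle down in the aluminium channel, fully home between both pairs of blue spring jaws, with the jaws about the middle of the handle and the head over the rubber drip mat. Feel it snap in rather than forcing it, and leave the white-bristled brush and the spray bottle alone.

Things in the scene. Friction and masses are not known exactly. Their poses are not given: they have to be found in the camera images.
- brush_black_mid (a point): Brush with BLACK bristles, lying on its side. Point: middle of the handle, half-way up, 9 mm above the counter; x runs to the head, z up. Octagonal wooden handle, 18 mm across flats, two flats upright and one on top, bevels between, from 85 mm behind this point to 75 mm ahead; the head follows. About 80 g, balances about 23 mm ahead of this point.
- brush_black_head (a point): Centre of the black-bristled brush's head, 100 mm ahead of brush_black_mid, same axes. The head is 50 mm long, 20 mm wide and 18 mm high, in line with the handle; bristles stand 22 mm out of its +y side only.
- channel: Drip holder, screwed down: aluminium U-channel sloping 12 degrees down along its x to a black rubber mat on the foot plate. Origin: centre of its inner floor, midway between the two clips, 45 mm above the counter; z square to the floor. 40 mm wide inside, flanges 15 mm high, from x = -95 to +60 mm. Holds by its two clips; brush-to-holder force over 60 N is forcing.
- clip_upper (a point): Upper clip, on the channel floor 45 mm up the slope (channel x = -45 mm); axes as the channel. Two sprung blue acetal jaws, 24 mm long, one each side. Noses 17 mm above the floor leave a 10 mm gap; 45-degree lips flare above it to 25 mm and centre a handle up to 7 mm off. A handle laid on the lips has its underside 17 mm above the floor and does not slide.
- clip_lower (a point): Lower clip, the same, 45 mm down the slope (channel x = +45 mm). About 8 N on a clip cams it open, about 16 N for both at once. With the underside within 4 mm of the floor the jaws snap over the handle's top bevels and draw it home. Pressing beyond a clip, outside the pair, levers the other end up.
- seat (a point): Where brush_black_mid sits when home: 9 mm above the channel floor over its origin, axes as the channel (brush x along channel x). The underside then lies on the floor, the handle's top is 18 mm above it, 3 mm proud of the flanges, so fingers cannot hold it there: its top is pressed. The head lies over the mat, 75 to 125 mm down the slope.
- brush_white_mid (a point): Another brush of the same make with WHITE bristles, lying the same way on the counter; leave it. The point is the middle of its handle, 9 mm above the counter; x towards its head.
- spray_mid (a point): White spray bottle with a green band and a blue trigger head, 62 mm across, 177 mm high, standing at the right of the counter; leave it. The point is 90 mm above its base, on its axis.
Things that resemble listed ones, but are neither listed nor needed, are in the scene too. What is shaped like the part that bears brush_black_mid but pink or turquoise is not meant.

How it is judged:
On the way:
1. the black-bristled brush lies along the channel on the jaws, head towards the mat, not yet home (z of brush_black_mid in the frame of channel between 0.013 and 0.035 m and y of brush_black_mid in the frame of channel between -0.01 and 0.01 m and x of brush_black_head in the frame of channel above 0.07 m), for 0.1 s.
At the end, for the whole second after the job is handed in: The black-bristled brush is home in both clips: middle of its handle 6 to 11 mm above the channel floor, within 3 mm of the centre line, at most 15 mm up or 20 mm down the slope from mid-clips, along the channel within 0.035 rad, head at the mat end, released and at rest (z of brush_black_mid in the frame of channel between 0.006 and 0.011 m and y of brush_black_mid in the frame of channel between -0.003 and 0.003 m and x of brush_black_mid in the frame of channel between -0.015 and 0.02 m and x of brush_black_head in the frame of channel above 0.08 m and angle between the x axis of brush_black_mid and the x axis of channel, either way round below 0.035 rad and linear speed of brush_black below 0.01 m/s); the robot touches nothing.
It fails at once if the brush is forced against the holder with more than 60 N (contact force between brush_black and channel above 60 N).
It fails at once if the white-bristled brush is moved more than 20 mm (distance of brush_white_mid from where it was at the start of the episode above 0.02 m).
It fails at once if the spray bottle is moved more than 20 mm or tipped (distance of spray_mid from where it was at the start of the episode above 0.02 m or angle between spray_mid's own z axis and vertical above 0.3 rad).
It also fails if it takes over 48 s, if anything falls off the work surface, if the arm or the gripper's body presses on something with over 40 N, if the wrist force passes 120 N, or if a joint passes its speed limit or range.

## Robot

A 7-joint arm with a two-finger parallel gripper is mounted at the origin on the work surface. World frame = base frame: x ahead of the robot, y to its left, z up, the work surface at z = 0. Lengths are in m, angles in rad, forces in N, time in s.
With the tool pointing down it reaches from about 0.35 to 0.9 m from the base axis. Payload 8.1 kg.
Tool frame: the origin (TCP) lies midway between the tips of the shut fingers; the grasp point (between the pads) lies arm.tcp_to_grasp behind it (arm.tcp_to_grasp is the distance from the TCP to the grasp point, in m); z points along the fingers, y is the line along which they close (so a half turn about z gives the same grasp; the last joint's range is limited). The gripper opens to 92 mm and grips with 3 to 60 N. Pads are 19 mm wide; open, the fingers measure 130 mm over their backs; the gripper's body (75 mm by 190 mm) begins 47 mm behind the grasp point.
Start: joints at [1.017, 0.434, 0.025, 1.573, -0.012, 1.134, -0.075], TCP at [0.272, -0.563, 0.227] pointing down, gripper open.
Joint ranges: [-2.62, 2.62], [-0.44, 2.09], [-1.27, 1.32], [0.08, 2.57], [-1.32, 4.46], [0.12, 2], [-2.74, 2.74]. Speed limits (rad/s): [2.22, 2.22, 3.01, 3.01, 3.14, 3.14, 3.14].

## Interface

Orientations are given as a rotation vector (axis times angle).
In Python, from cell import observe, get_image, arm gives the robot as it stands. The module is installed in compiled form; this text tells all that it offers.
- The arm moves only by the tool drive_tool, never from a script. Its argument "steps" is a list of rows, each a list of 5 numbers: the closure, from 0 (fully open) to 1 (shut), then the shift along the world's x, y, z in mm, then the turn about the world's z in rad. In form: [[hand, x, y, z, roll], ...]. A call has 1 to 20 rows; each row shifts and turns the commanded pose from where the row before left it; what a row does not reach is not made up. A row lasts 1/12 s, in which the tool goes at most 41.7 mm and 7.16 degrees, less where a joint would pass 70% of its speed; a pose out of reach is approached as far as the arm can. A call with a gripper value outside its range is refused whole. The fingers move at their own pace and stop on an object; "grip_force" is the grip in N (left out, the last holds). Time passes only in rows, so rows that do not move let the fingers close. It gives the time, the measured TCP pose, the force, the opening and the grip force at its end, in the units of the state.
- observe(): the state, without advancing time (a new reading comes with each control period).
- get_image(name): name is "scene" or "side" or "wrist"; returns a dict with "image" (480x640x3 uint8, red, green, blue), "vfov" (degrees; the focal length in pixels is half the picture's height over the tangent of half this angle, whatever the lens; pixels are square), "cx", "cy" (the principal point, pixels), "xyz" and "attitude" of the camera in the world. Camera axes: x right, y down, z forward; pixel columns grow to the right and rows downward; lengths in m; the calibration is good to about 2 mm. The wrist camera is an equidistant fisheye: a pixel r from the principal point sees the ray r / f radians off the axis. A picture is of the moment at which its call begins. There is no depth.
- arm.sign_off(): hands the job in; it is judged then, once.
The state is a dict: "clock": time; "joints": joint angles; "dq": joint speeds; "joint_efforts": joint torques, N m; "position": TCP position; "ee_rot": TCP orientation; "force": force on the tool from outside, world axes, zero at the start; "ft_torque": the same for the moment, N m; "width": opening from 0.0 (shut) to 1.0 (fully open); "gripper_force": force on a finger pad.
Only numpy, scipy, OpenCV 4.12 (cv2) and the standard library are available. Lean on these libraries where they do the work, as an engineer would, in place of code of your own. Each camera call takes 0.05 s, during which the arm holds its last target. There are 200 camera calls.

## Working session

There is one attempt and no reset: what is moved stays moved. The work goes in short steps, Python scripts to look and compute and a tool call to move; the robot and the scene stay as the last step left them, time stands still between calls to the robot, and variables do not carry over. Pictures are saved under pics/ and viewed, at most 10 in all, crops included, and the job is handed in when it is done.

Besides the shell and the picture viewer there is one more tool, called after "Request:" as name(argument=value, ...), one argument or row to a line, values as JSON. drive_tool: Moves the arm, as the interface text tells. Its arguments: {"type":"object","properties":{"steps":{"type":"array"},"grip_force":{"type":"number"}},"required":["steps"]}

```bash
mkdir -p pics; cat > h.py <<'E'
import numpy as np, cv2
from scipy.spatial.transform import Rotation as R
from cell import observe, get_image, arm
def rot(a):
    a=np.array(a,float)
    return a if a.shape==(3,3) else (R.from_rotvec(a).as_matrix() if a.size==3 else R.from_quat(a).as_matrix())
def ray(im,u,v,fish=False):
    f=240/np.tan(np.radians(im["vfov"])/2)
    x,y=(u-im["cx"])/f,(v-im["cy"])/f
    if fish:
        r=np.hypot(x,y)+1e-12; d=np.array([x/r*np.sin(r),y/r*np.sin(r),np.cos(r)])
    else: d=np.array([x,y,1.]); d/=np.linalg.norm(d)
    return np.array(im["xyz"]),rot(im["attitude"])@d
def onz(im,u,v,z,fish=False):
    o,d=ray(im,u,v,fish); return o+d*(z-o[2])/d[2]
def tri(a,b):
    (o,d),(p,e)=a,b
    s=np.linalg.lstsq(np.c_[d,-e],p-o,rcond=None)[0]
    A,B=o+d*s[0],p+e*s[1]; return (A+B)/2,np.linalg.norm(A-B)
def proj(im,P):
    f=240/np.tan(np.radians(im["vfov"])/2)
    c=rot(im["attitude"]).T@(np.array(P)-im["xyz"]); return c[:2]/c[2]*f+[im["cx"],im["cy"]]
def save(n,im): cv2.imwrite(n,im["image"][:,:,::-1])
E
python3 - <<'E'
from h import *
import pickle
d={}
for n in("scene","side","wrist"):
    d[n]=get_image(n); save(f"pics/{n}0.png",d[n]); print(n,{k:v for k,v in d[n].items() if k!="image"})
pickle.dump(d,open("d0.pkl","wb")); print(observe(),arm.tcp_to_grasp)
E
```

```text
scene {'vfov': 56.79200275311353, 'cx': 320.5203950856353, 'cy': 247.63354750839744, 'xyz': array([1.06140881, 0.59927257, 0.88624022]), 'attitude': array([-0.99861407, -2.38864543,  1.10116968])}
side {'vfov': 56.70574545722736, 'cx': 319.22401366739746, 'cy': 249.061775513582, 'xyz': array([0.35178664, 0.64239772, 0.81554265]), 'attitude': array([-0.11193018,  2.8725361 , -1.18363349])}
wrist {'vfov': 65.70646984690485, 'cx': 317.09388977638054, 'cy': 241.04291023442084, 'xyz': array([ 0.3401386 , -0.52810852,  0.38351319]), 'attitude': array([ 2.44936613, -1.53467757, -0.22309648])}
{'clock': 0.15, 'joints': array([ 1.0173832 ,  0.43503921,  0.02495205,  1.57387469, -0.01155557,
        1.13394941, -0.07508112]), 'dq': array([-0.00014136, -0.00134453,  0.00088433, -0.00243479,  0.00046419,
        0.0018529 ,  0.00098412]), 'joint_efforts': array([ 1.25706480e-03, -6.68266940e+01,  9.85760316e-01, -3.14694786e+01,
       -6.05608779e-02,  3.93817713e-02,  9.03997943e-05]), 'position': array([ 0.27210991, -0.56225133,  0.22614491]), 'ee_rot': array([-3.06109086e+00, -7.01900776e-01,  5.98538531e-04]), 'force': array([ 0.46392623, -0.03734192,  0.168667  ]), 'ft_torque': array([-0.00798297,  0.00106322, -0.03474085]), 'gripper_force': 0.0, 'width': 0.9989888606867766} 0.0188
```

View pics/scene0.png

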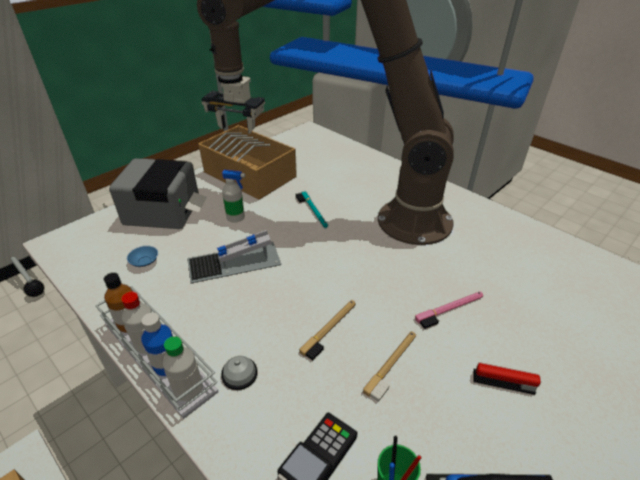

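View pics/side0.png

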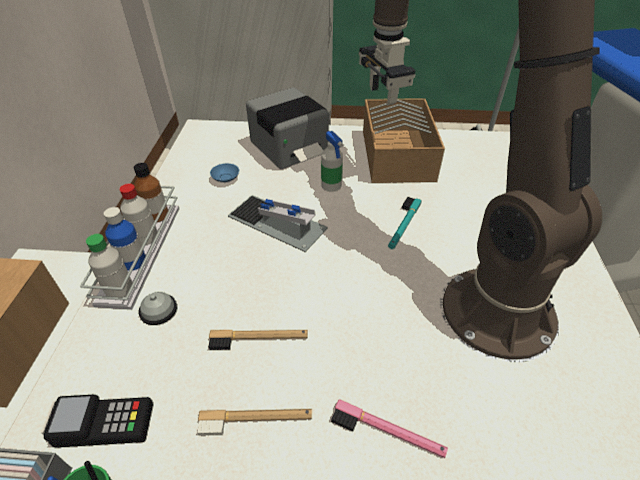

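Candidates for the black brush, by scene pixel:
- Wooden with black bristles (328,330).
- Wooden with white bristles (390,365).
- Pink (450,307).
- Turquoise (312,208).

I choose the wooden one with black bristles; in the side view it is at (258,337). The holder is at scene (235,257) and side (280,217). A close crop of both will check this.

```bash
python3 - <<'E'
from h import *
import pickle
d=pickle.load(open("d0.pkl","rb"))
def c(n,x,y): return cv2.resize(d[n]["image"][y:y+75,x:x+100,::-1],(400,300),interpolation=cv2.INTER_CUBIC)
cv2.imwrite("pics/c1.png",np.vstack([np.hstack([c("scene",185,220),c("side",228,185)]),np.hstack([c("scene",280,290),c("side",207,305)])]))
for n in("scene","side"):
    im=d[n]; hsv=cv2.cvtColor(im["image"],cv2.COLOR_RGB2HSV)
    m=cv2.inRange(hsv,(8,70,90),(25,255,255))
    k,l,s,ce=cv2.connectedComponentsWithStats(m)
    for i in range(1,k):
        if 150<s[i,4]<3000:
            p=np.argwhere(l==i)[:,::-1].astype(np.float32)
            box=cv2.boxPoints(cv2.minAreaRect(p)); 
            P=np.array([onz(im,*q,0.012)[:2] for q in p]); c0=P.mean(0); u=np.linalg.svd(P-c0,full_matrices=False)[2][0]; t=(P-c0)@u
            print(n,s[i],ce[i].round(),"c",c0.round(4),"ends",(c0+u*t.min()).round(4),(c0+u*t.max()).round(4),"len",np.ptp(t).round(4))
    m=cv2.inRange(hsv,(105,150,60),(125,255,255))
    k,l,s,ce=cv2.connectedComponentsWithStats(m)
    for i in range(1,k):
        if s[i,4]>8: print(n,"blue",s[i],ce[i].round(1))
E
```

```text
scene [198 125  97  47 753] [246. 152.] c [ 0.1113 -0.7563] ends [ 0.1058 -0.9862] [ 0.1149 -0.6069] len 0.3794
scene [104 283  29  20 299] [116. 294.] c [ 0.8526 -0.3755] ends [ 0.8169 -0.3805] [ 0.887  -0.3708] len 0.0708
scene [300 301  55  55 510] [326. 328.] c [0.5364 0.1087] ends [0.4229 0.0992] [0.6379 0.1172] len 0.2157
scene [363 332  53  65 596] [388. 364.] c [0.5122 0.2853] ends [0.3963 0.2736] [0.6119 0.2954] len 0.2167
scene blue [265   0  86  15 921] [312.2   5.5]
scene blue [ 270   37  118   47 3311] [331.6  58.8]
scene blue [ 424   56  109   52 3497] [479.3  81.9]
scene blue [223 170  19  18 150] [232.3 175.3]
scene blue [247 235   9   9  52] [251.4 239.4]
scene blue [218 246   8   9  55] [221.8 250.2]
scene blue [142 325  30  29 519] [155.5 339.5]
scene blue [154 368  11   7  49] [159.4 371.2]
scene blue [390 462   5  18  67] [391.6 470.3]
scene blue [447 475  23   5  86] [456.  476.6]
side [134 174  25  18 298] [146. 184.] c [ 0.9542 -0.3882] ends [ 0.978  -0.4267] [ 0.9342 -0.3558] len 0.0834
side [520 192  47  37 313] [542. 209.] c [-0.1896 -0.359 ] ends [-0.1557 -0.4312] [-0.222  -0.2903] len 0.1557
side [512 328  35  28 246] [530. 344.] c [-0.0457  0.0942] ends [-0.0874  0.0628] [-0.0042  0.1254] len 0.1042
side [209 330  99  10 789] [259. 334.] c [0.5265 0.1125] ends [0.6323 0.1206] [0.4231 0.1047] len 0.2098
side [471 331  39  24 250] [489. 344.] c [0.0397 0.0995] ends [0.071  0.0836] [0.0019 0.1187] len 0.0775
side [ 198  409  114   13 1150] [255. 415.] c [0.5017 0.289 ] ends [0.3982 0.2796] [0.6067 0.2985] len 0.2094
side blue [ 593   28   47   73 2527] [618.9  58.1]
side blue [326 131  16  27 166] [333.5 140.9]
side blue [261 199  13  10  69] [266.9 203.9]
side blue [288 205  12  11  69] [293.8 209.9]
side blue [106 220  30  26 585] [120.6 233.4]
side blue [133 253  12  17  69] [139.2 261.7]
side blue [125 262   8   8  35] [128.  264.9]
side blue [ 48 476   9   4  24] [ 51.5 478. ]
```

View pics/c1.png

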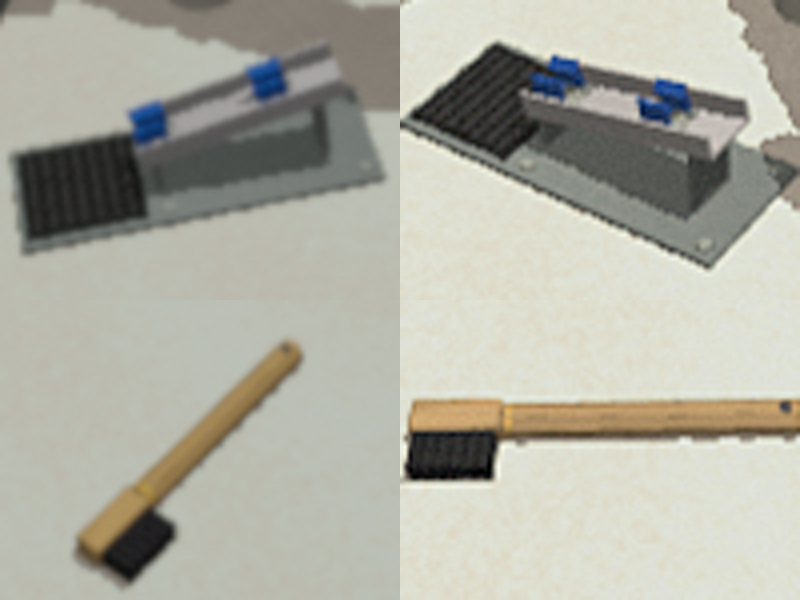

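The crops show wood with black bristles on the +y side, head towards +x. In the scene view the lower clip is at (222,250), next to the mat, and the upper clip at (251,239). Next I triangulate the clips.

```bash
python3 - <<'E'
from h import *
import pickle
d=pickle.load(open("d0.pkl","rb")); s,t=d["scene"],d["side"]
L=tri(ray(s,221.8,250.2),ray(t,266.9,203.9)); U=tri(ray(s,251.4,239.4),ray(t,293.8,209.9))
print(L,U); v=L[0]-U[0]; print(np.linalg.norm(v),np.arctan2(v[1],v[0]),np.degrees(np.arcsin(v[2]/np.linalg.norm(v))),(L[0]+U[0])/2)
# mat corners, plate corners on counter (z~.004) from crops
for n,im,pts,x,y in(("scene",s,[(12,153),(22,252),(385,180),(362,90)],185,220),("side",t,[(5,120),(96,42),(310,266),(395,175)],228,185)):
    for p in pts: print(n,p,onz(im,x+p[0]/4,y+p[1]/4,.004)[:2].round(4))
# flange end top corners, upper end
for p in ((348,103),(312,152)): print("side up end",228+p[0]/4,185+p[1]/4)
E
```

```text
(array([ 0.56879324, -0.27958351,  0.04917349]), np.float64(0.0038396214297422037)) (array([ 0.48999248, -0.23990203,  0.06642995]), np.float64(0.003830211368172105))
0.08989974638530987 -0.4664974311059634 -11.066739587965714 [ 0.52939286 -0.25974277  0.05780172]
scene (12, 153) [ 0.6336 -0.3712]
scene (22, 252) [ 0.6862 -0.2766]
scene (385, 180) [ 0.4581 -0.1519]
scene (362, 90) [ 0.4021 -0.2417]
side (5, 120) [ 0.6782 -0.2748]
side (96, 42) [ 0.631  -0.3656]
side (310, 266) [ 0.452  -0.1492]
side (395, 175) [ 0.4036 -0.2391]
side up end 315.0 210.75
side up end 306.0 223.0
```

Request:
drive_tool(
  steps=[
    [0,0,0,30,0],
    [0,0,20,20,0],
    [0,12,33,0,-0.02],
    [0,13,36,0,-0.02],
    [0,13,36,0,-0.02],
    [0,13,36,0,-0.02],
    [0,13,36,0,-0.02],
    [0,13,36,0,-0.02],
    [0,13,36,0,-0.02],
    [0,13,36,0,-0.02],
    [0,13,36,0,-0.02],
    [0,13,36,0,-0.02],
    [0,13,36,0,-0.02],
    [0,13,36,0,-0.02],
    [0,13,36,0,-0.02],
    [0,13,36,0,-0.02],
    [0,13,36,0,-0.02],
    [0,13,36,0,-0.02],
    [0,14,36,0,-0.02],
    [0,14,36,0,-0.03],
  ],
  grip_force=20,
)

```text
clock: 1.82
position: [0.5075, 0.1041, 0.2767]
ee_rot: [3.139, 0.125, -0.0]
force: [0.8, -1.0, -0.2]
width: 0.998
gripper_force: 0.0
```

```bash
python3 - <<'E'
from h import *
import pickle
d=pickle.load(open("d0.pkl","rb")); s,t=d["scene"],d["side"]
print("spray",tri(ray(s,234,205),ray(t,331,175)))
o=observe(); print(o["position"],rot(o["ee_rot"]).round(3),o["joints"],o["clock"])
w=get_image("wrist"); save("pics/w1.png",w); pickle.dump(w,open("w1.pkl","wb"))
hsv=cv2.cvtColor(w["image"],cv2.COLOR_RGB2HSV); m=cv2.inRange(hsv,(8,70,90),(25,255,255))
k,l,st,ce=cv2.connectedComponentsWithStats(m)
for i in range(1,k):
    if st[i,4]>300:
        P=np.array([onz(w,*q[::-1],0.012,True)[:2] for q in np.argwhere(l==i)]); c0=P.mean(0); u=np.linalg.svd(P-c0,full_matrices=False)[2][0]; tt=(P-c0)@u
        print(st[i],c0,u,(c0+u*tt.min()).round(4),(c0+u*tt.max()).round(4),np.ptp(tt))
E
```

```text
spray (array([ 0.40405491, -0.4394843 ,  0.04274919]), np.float64(0.01099936427868589))
[0.50747187 0.10412105 0.27667875] [[ 0.997  0.079 -0.   ]
 [ 0.079 -0.997 -0.   ]
 [-0.     0.    -1.   ]] [ 0.02565956  0.25494144 -0.41199531  1.72928409  0.1096341   1.18013438
 -1.90757366] 1.8167
[ 304   91   19  180 2758] [0.53001987 0.1104856 ] [-0.99550383 -0.09472127] [0.632  0.1202] [0.4219 0.1002] 0.21104913356877253
[ 153  109   32  169 2264] [0.50669437 0.28797269] [-0.99319305 -0.11647988] [0.6063 0.2997] [0.3964 0.275 ] 0.21137703375866093
```

View pics/w1.png

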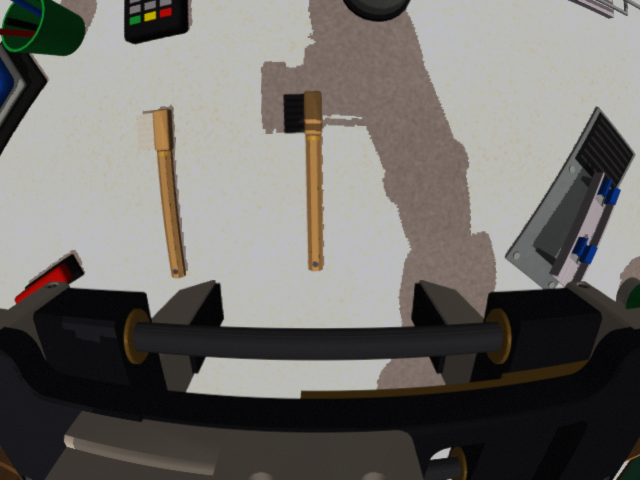

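The wrist view shows the black brush running from the tail (315,268) to the head (313,95), and the white brush clear of it on the left at x≈168. I grasp at the middle of the handle, about (0.507, 0.109).

Request:
drive_tool(
  steps=[
    [0,0,5,-36,0.012],
    [0,0,0,-36,0],
    [0,0,0,-36,0],
    [0,0,0,-36,0],
    [0,0,0,-36,0],
    [0,0,0,-36,0],
    [0,0,0,-30,0],
    [0,0,0,-15,0],
    [0,0,0,-10,0],
    [0,0,0,0,0],
    [0.6,0,0,0,0],
    [1,0,0,0,0],
    [1,0,0,0,0],
    [1,0,0,0,0],
    [1,0,0,0,0],
    [1,0,0,0,0],
    [1,0,0,0,0],
    [1,0,0,0,0],
  ],
  grip_force=20,
)

```text
clock: 3.37
position: [0.5073, 0.1074, 0.0059]
ee_rot: [-3.138, -0.146, -0.0]
force: [-0.3, -0.8, 0.7]
width: 0.468
gripper_force: 0.0
```

Request:
drive_tool(
  steps=[
    [1,0,0,0,0],
    [1,0,0,0,0],
    [1,0,0,0,0],
    [1,0,0,0,0],
    [1,0,0,0,0],
    [1,0,0,0,0],
    [1,0,0,0,0],
    [1,0,0,0,0],
  ],
)

```text
clock: 4.03
position: [0.5073, 0.1074, 0.0057]
ee_rot: [3.138, 0.146, -0.0]
force: [0.1, 0.3, -0.9]
width: 0.194
gripper_force: 20.0
```

Request:
drive_tool(
  steps=[
    [1,0,0,10,0],
    [1,0,0,30,0],
    [1,0,0,36,0],
    [1,0,0,36,0],
    [1,0,-10,36,0],
    [1,0,-25,30,-0.06],
    [1,1,-30,10,-0.07],
    [1,1,-30,0,-0.08],
    [1,1,-30,0,-0.08],
    [1,1,-30,0,-0.08],
    [1,0,-30,0,-0.08],
    [1,0,-30,0,-0.08],
    [1,0,-30,0,-0.06],
    [1,0,-20,0,0],
    [1,0,-5,0,0],
    [1,0,0,0,0],
  ],
)

```text
clock: 5.37
position: [0.5108, -0.1643, 0.1942]
ee_rot: [3.044, -0.777, 0.0]
force: [0.3, 0.5, 0.3]
width: 0.193
gripper_force: 20.0
```

```bash
python3 - <<'E'
from h import *
import pickle
w=get_image("wrist"); save("pics/w2.png",w); pickle.dump(w,open("w2.pkl","wb")); o=observe(); print(o["position"],w["xyz"],o["gripper_force"],o["width"])
E
```

```text
[ 0.51111033 -0.16237713  0.1941057 ] [ 0.57705748 -0.20012698  0.35168922] 19.997887015342712 0.19357500586342538
```

View pics/w2.png

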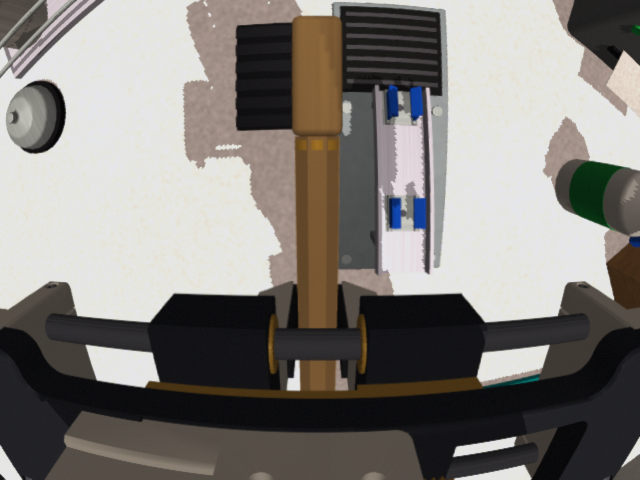

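The wrist view shows the upper jaws at about (396,213) and (420,213), the lower jaws at (392,103) and (416,103), and the held handle along column 317. I compute the channel axis and the brush axis from this one picture.

```bash
python3 - <<'E'
from h import *
import pickle
w=pickle.load(open("w2.pkl","rb")); hsv=cv2.cvtColor(w["image"],cv2.COLOR_RGB2HSV)
m=cv2.inRange(hsv,(105,150,50),(125,255,255)); m[:,:370]=0; m[:,450:]=0
k,l,st,ce=cv2.connectedComponentsWithStats(m); J={}
B=[(st[i],ce[i]) for i in range(1,k) if st[i,4]>60]
for b in B: print(b[0],b[1].round(1))
mid=[]
for lo,z in((True,.036+.02),(False,.054+.02)):
    q=[b for b in B if (b[1][1]<150)==lo]; q.sort(key=lambda b:b[1][0]); a,b=q[0][0],q[-1][0]
    ui=(a[0]+a[2]+b[0])/2; v=(q[0][1][1]+q[-1][1][1])/2
    print("gap px",a[0]+a[2],b[0]); mid.append(onz(w,ui,v,z,True)); print(mid[-1])
v=mid[0]-mid[1]; yaw=np.arctan2(v[1],v[0]); c=(mid[0]+mid[1])/2; print("len",np.linalg.norm(v),"yaw",yaw,"centre",c)
# brush handle top, z = TCP+~3+9
p=w["xyz"]; zt=.1941+.004+.009
wood=cv2.inRange(hsv,(8,70,60),(25,255,255))
E=[]
for r in (160,180,200,220,240,260):
    x=np.where(wood[r,280:350])[0]+280; E.append(onz(w,(x.min()+x.max())/2,r,zt,True)[:2]); print(r,x.min(),x.max())
E=np.array(E); u=E[0]-E[-1]; by=np.arctan2(u[1],u[0]); print("brush yaw",by, "E",E[0],E[-1])
n=np.array([-np.sin(yaw),np.cos(yaw)]); t=np.array([np.cos(yaw),np.sin(yaw)])
print("brush y in channel",(E-c[:2])@n)
T=np.array([.5111,-.1624]); print("tcp in chan",(T-c[:2])@t,(T-c[:2])@n)
q=np.array([np.cos(by),np.sin(by)]);nb=np.array([-q[1],q[0]]);print("tcp off brush axis",(T-E.mean(0))@nb)
hx=onz(w,317,16,zt,True)[:2]; print("head end along brush from tcp (expect .125)",(hx-T)@q)
E
```

```text
[387  85  11  34 319] [392. 101.]
[410  86  13  34 358] [416.1 101.6]
[390 198  11  30 313] [394.9 213.1]
[414 198  12  31 357] [419.5 212.8]
gap px 398 410
[ 0.56899971 -0.27432747  0.056     ]
gap px 401 414
[ 0.49147963 -0.2335911   0.074     ]
len 0.08940254145385731 yaw -0.483834476489954 centre [ 0.53023967 -0.25395929  0.065     ]
160 295 339
180 295 339
200 295 339
220 296 338
240 296 338
260 297 338
brush yaw -0.4946140586113693 E [ 0.56834088 -0.19532061] [ 0.5323986  -0.17593588]
brush y in channel [0.0696318  0.06975596 0.06988185 0.07001025 0.07014201 0.07007199]
tcp in chan -0.05953404650822167 0.07214656834045097
tcp off brush axis 0.0017363161079526144
head end along brush from tcp (expect .125) 0.12367247329641079
```

Request:
drive_tool(
  steps=[
    [1,4,-20,0,0.01],
    [1,6,-25,0,0],
    [1,6,-25,0,0],
    [1,4,-20,0,0],
    [1,0,0,-20,0],
    [1,0,0,-30,0],
    [1,0,0,-30,0],
    [1,0,0,-15,0],
    [1,0,0,0,0],
    [1,0,0,0,0],
  ],
)

```text
clock: 6.25
position: [0.5314, -0.2506, 0.0987]
ee_rot: [-3.049, 0.754, 0.002]
force: [-0.4, 0.6, -0.6]
width: 0.193
gripper_force: 20.0
```

```bash
python3 - <<'E'
from h import *
o=observe(); print(o["position"],o["force"])
a=[]
w=get_image("wrist")["image"][0:300,220:520,::-1]; a.append(cv2.resize(w,(400,400)))
s=get_image("side")["image"][150:270,200:320,::-1]; a.append(cv2.resize(s,(400,400),interpolation=cv2.INTER_CUBIC))
cv2.imwrite("pics/c2.png",np.hstack(a))
E
```

```text
[ 0.53144586 -0.25059008  0.09866405] [-0.39543578  0.60902152 -0.57280849]
```

View pics/c2.png

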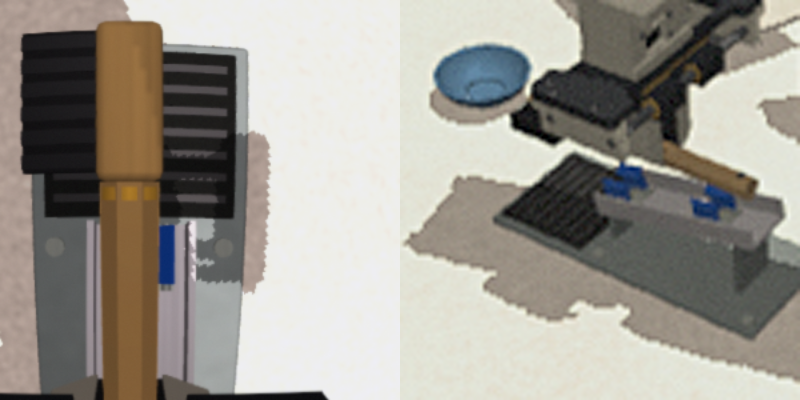

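The crops show the brush above the channel with its head over the mat. The handle (crop x≈130) lies about 4 mm to the +y side of the channel middle (≈141). I shift it across, then lower it with a light grip so it can pitch onto the lips.

Request:
drive_tool(
  steps=[
    [1,-2,-3.5,0,0],
    [1,0,0,-8,0],
    [1,0,0,-5,0],
    [1,0,0,-3,0],
    [1,0,0,-2,0],
    [1,0,0,0,0],
  ],
  grip_force=5,
)

```text
clock: 6.85
position: [0.529, -0.2559, 0.0801]
ee_rot: [-3.049, 0.758, 0.002]
force: [0.2, 0.9, 0.1]
width: 0.196
gripper_force: 5.0
```

Request:
drive_tool(
  steps=[
    [1,0,0,-1.5,0],
    [1,0,0,-1.5,0],
    [1,0,0,-1.5,0],
    [1,0,0,0,0],
  ],
)

```text
clock: 7.18
position: [0.5293, -0.256, 0.076]
ee_rot: [-3.049, 0.758, 0.0]
force: [0.5, 0.2, 0.1]
width: 0.199
gripper_force: 5.0
```

Request:
drive_tool(
  steps=[
    [1,0,0,-1.5,0],
    [1,0,0,-1.5,0],
    [1,0,0,0,0],
  ],
)

```text
clock: 7.43
position: [0.5291, -0.2561, 0.073]
ee_rot: [3.049, -0.758, -0.001]
force: [0.1, 0.1, 0.1]
width: 0.196
gripper_force: 5.0
```

Request:
drive_tool(
  steps=[
    [1,0,0,-1.5,0],
    [1,0,0,-1.5,0],
    [1,0,0,0,0],
  ],
)

```text
clock: 7.68
position: [0.5291, -0.256, 0.0699]
ee_rot: [-3.049, 0.758, 0.001]
force: [1.0, 0.0, -1.0]
width: 0.197
gripper_force: 5.0
```

Request:
drive_tool(
  steps=[
    [1,0,0,-1,0],
    [1,0,0,-1,0],
    [1,0,0,0,0],
  ],
)

```text
clock: 7.93
position: [0.5298, -0.2558, 0.0684]
ee_rot: [-3.049, 0.757, -0.001]
force: [0.3, 1.3, 1.1]
width: 0.196
gripper_force: 5.0
```

```bash
python3 - <<'E'
from h import *
o=observe(); print(o["position"],o["force"],o["ft_torque"])
a=[]
w=get_image("wrist")["image"][0:300,220:520,::-1]; a.append(cv2.resize(w,(400,400)))
s=get_image("side")["image"][150:270,200:320,::-1]; a.append(cv2.resize(s,(400,400),interpolation=cv2.INTER_CUBIC))
cv2.imwrite("pics/c3.png",np.hstack(a))
E
```

```text
[ 0.52981558 -0.25581742  0.0683814 ] [0.25296837 1.31794751 1.06946232] [ 0.32192426 -0.20643815  0.00138302]
```

View pics/c3.png

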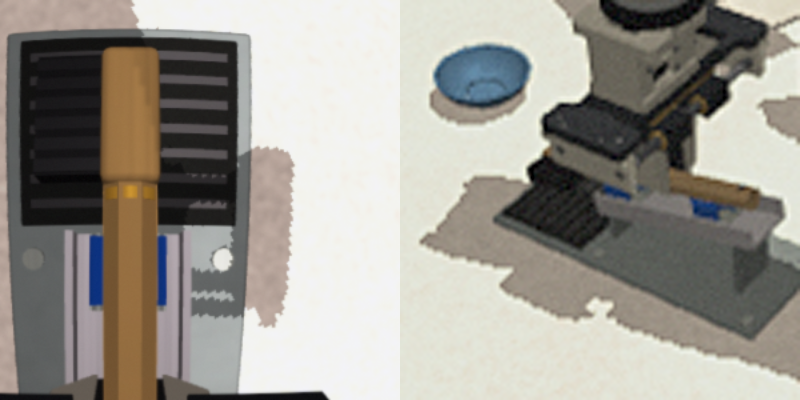

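The handle is now centred between the lower jaws (crop x≈130, jaws at 96 and 163) and has pitched onto the lips. I release it and rise.

Request:
drive_tool(
  steps=[
    [0.6,0,0,0,0],
    [0.6,0,0,0,0],
    [0.5,0,0,0,0],
    [0.5,0,0,0,0],
    [0.5,0,0,0,0],
    [0.5,0,0,10,0],
    [0.5,0,0,20,0],
    [0.5,0,0,20,0],
    [1,0,0,10,0],
    [1,0,0,0,0],
    [1,0,0,0,0],
    [1,0,0,0,0],
    [1,0,0,0,0],
    [1,0,0,0,0],
    [1,0,0,0,0],
    [1,0,0,0,0],
    [1,0,0,0,0],
  ],
)

```text
clock: 9.45
position: [0.5292, -0.256, 0.1279]
ee_rot: [-3.049, 0.758, 0.001]
force: [0.0, -0.2, 0.6]
width: 0.005
gripper_force: 0.0
```

```bash
python3 - <<'E'
from h import *
o=observe(); print(o["position"],o["force"],o["width"])
a=[]
w=get_image("wrist")["image"][0:300,220:520,::-1]; a.append(cv2.resize(w,(400,400)))
s=get_image("side")["image"][150:270,200:320,::-1]; a.append(cv2.resize(s,(400,400),interpolation=cv2.INTER_CUBIC))
cv2.imwrite("pics/c4.png",np.hstack(a))
E
```

```text
[ 0.52915464 -0.25600589  0.12791786] [ 0.04179474 -0.16697365  0.57557722] 0.005455072585349967
```

View pics/c4.png

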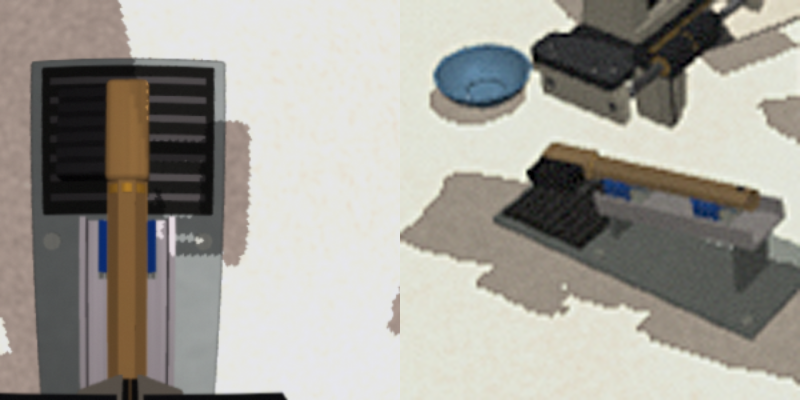

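The brush lies on both clips, parallel to the channel, with its head over the mat. Now I press its top with the shut fingers, a little downhill so that the uphill fingertip edge bears at mid-clips.

Request:
drive_tool(
  steps=[
    [1,7,-3,0,0],
    [1,0,0,-25,0],
    [1,0,0,-13,0],
    [1,0,0,-4,0],
    [1,0,0,0,0],
  ],
  grip_force=20,
)

```text
clock: 9.97
position: [0.5359, -0.259, 0.0852]
ee_rot: [-3.049, 0.758, 0.003]
force: [-1.0, -0.3, -0.3]
width: 0.002
gripper_force: 0.0
```

Request:
drive_tool(
  steps=[
    [1,0,0,-1.5,0],
    [1,0,0,-1.5,0],
    [1,0,0,-1,0],
    [1,0,0,0,0],
  ],
)

```text
clock: 10.3
position: [0.5366, -0.2592, 0.0827]
ee_rot: [3.049, -0.758, 0.001]
force: [-0.7, 0.1, -0.5]
width: 0.007
gripper_force: 0.0
```

Request:
drive_tool(
  steps=[
    [1,0,0,-1,0],
    [1,0,0,-1,0],
    [1,0,0,0,0],
  ],
)

```text
clock: 10.55
position: [0.5365, -0.2592, 0.0805]
ee_rot: [3.049, -0.758, 0.001]
force: [0.8, -0.2, 2.4]
width: 0.007
gripper_force: 1.3
```

Request:
drive_tool(
  steps=[
    [1,0,0,-1,0],
    [1,0,0,-1,0],
    [1,0,0,0,0],
  ],
)

```text
clock: 10.8
position: [0.5373, -0.2595, 0.0792]
ee_rot: [3.048, -0.758, 0.003]
force: [-0.8, 0.1, 7.9]
width: 0.011
gripper_force: 3.9
```

Contact came at about 0.081, as expected. I continue gently.

Request:
drive_tool(
  steps=[
    [1,0,0,-1,0],
    [1,0,0,-1,0],
    [1,0,0,0,0],
  ],
)

```text
clock: 11.05
position: [0.5379, -0.2598, 0.0778]
ee_rot: [3.048, -0.758, 0.006]
force: [0.1, 0.0, 12.0]
width: 0.004
gripper_force: 5.8
```

Request:
drive_tool(
  steps=[
    [1,0,0,-1,0],
    [1,0,0,-1,0],
    [1,0,0,0,0],
  ],
)

```text
clock: 11.3
position: [0.5381, -0.2602, 0.0758]
ee_rot: [3.048, -0.758, 0.007]
force: [0.9, -2.3, 4.5]
width: 0.008
gripper_force: 2.6
```

Request:
drive_tool(
  steps=[
    [1,0,0,-1,0],
    [1,0,0,-1,0],
    [1,0,0,0,0],
  ],
)

```text
clock: 11.55
position: [0.5373, -0.2606, 0.0732]
ee_rot: [3.047, -0.759, 0.005]
force: [0.9, -3.5, 6.6]
width: 0.005
gripper_force: 3.5
```

Request:
drive_tool(
  steps=[
    [1,0,0,-1,0],
    [1,0,0,-1,0],
    [1,0,0,0,0],
  ],
)

```text
clock: 11.8
position: [0.5362, -0.2608, 0.0705]
ee_rot: [3.047, -0.759, 0.002]
force: [0.4, -4.8, 2.7]
width: 0.007
gripper_force: 2.7
```

Request:
drive_tool(
  steps=[
    [1,0,0,-1,0],
    [1,0,0,-1,0],
    [1,0,0,0,0],
  ],
)

```text
clock: 12.05
position: [0.5359, -0.259, 0.0679]
ee_rot: [-3.048, 0.758, 0.001]
force: [-0.2, 0.7, -0.4]
width: 0.002
gripper_force: 0.0
```

Request:
drive_tool(
  steps=[
    [1,0,0,-1,0],
    [1,0,0,-1,0],
    [1,0,0,0,0],
  ],
)

```text
clock: 12.3
position: [0.5362, -0.2585, 0.0658]
ee_rot: [-3.048, 0.757, 0.001]
force: [1.3, -0.3, 0.1]
width: 0.007
gripper_force: 0.0
```

The force has dropped away, so either it snapped in or the handle slipped aside. I look.

```bash
python3 - <<'E'
from h import *
a=[]
w=get_image("wrist")["image"][0:300,220:520,::-1]; a.append(cv2.resize(w,(400,400)))
s=get_image("side")["image"][150:270,200:320,::-1]; a.append(cv2.resize(s,(400,400),interpolation=cv2.INTER_CUBIC))
cv2.imwrite("pics/c5.png",np.hstack(a))
E
```

```text
(no output)
```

View pics/c5.png

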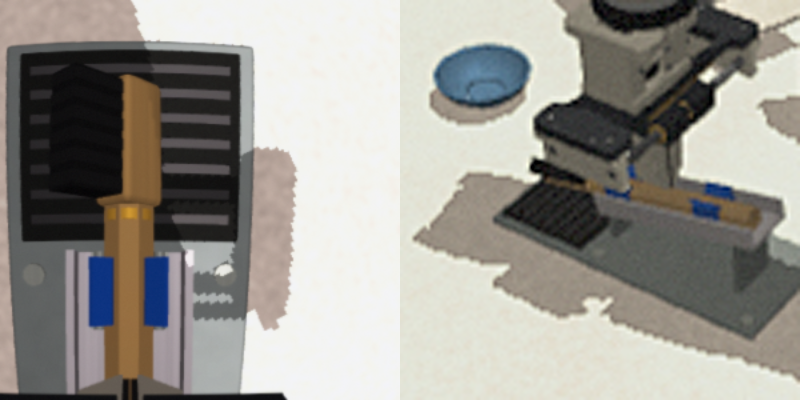

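The handle is between both pairs of jaws but has rolled about its own axis, with the bristles now up; axial roll is not judged. I press on to feel whether it is fully home, which should give firm contact near 0.0635.

Request:
drive_tool(
  steps=[
    [1,0.7,1.3,-1,0],
    [1,0,0,-1,0],
    [1,0,0,0,0],
  ],
)

```text
clock: 12.65
position: [0.537, -0.2575, 0.064]
ee_rot: [-3.049, 0.757, 0.0]
force: [0.1, -0.4, 0.7]
width: 0.003
gripper_force: 0.0
```

Request:
drive_tool(
  steps=[
    [1,0,0,-1,0],
    [1,0,0,-0.5,0],
    [1,0,0,0,0],
  ],
)

```text
clock: 12.9
position: [0.5371, -0.2577, 0.063]
ee_rot: [-3.049, 0.758, -0.0]
force: [-1.2, 0.3, 3.8]
width: 0.007
gripper_force: 1.7
```

Request:
drive_tool(
  steps=[
    [1,0,0,-1,0],
    [1,0,0,0,0],
  ],
)

```text
clock: 13.07
position: [0.5373, -0.2577, 0.0626]
ee_rot: [-3.049, 0.758, -0.001]
force: [-2.7, 1.9, 10.5]
width: 0.005
gripper_force: 5.1
```

Firm contact at 0.063 is the height expected for home. One more small press, then I rise and check.

Request:
drive_tool(
  steps=[
    [1,0,0,-1,0],
    [1,0,0,0,0],
    [1,0,0,10,0],
    [1,0,0,20,0],
    [1,-20,10,35,0],
    [1,-35,20,35,0],
    [1,-35,20,35,0],
    [1,-20,10,0,0],
    [1,0,0,0,0],
    [1,0,0,0,0],
    [1,0,0,0,0],
  ],
)

```text
clock: 13.98
position: [0.4428, -0.207, 0.1805]
ee_rot: [3.048, -0.758, 0.001]
force: [0.6, 0.5, -0.2]
width: 0.005
gripper_force: 0.0
```

```bash
python3 - <<'E'
from h import *
o=observe(); print(o["position"],o["force"],o["clock"])
a=[]; w=get_image("wrist"); I=w["image"]
a.append(cv2.resize(I[0:300,170:470,::-1],(400,400)))
s=get_image("side"); a.append(cv2.resize(s["image"][165:265,220:320,::-1],(400,400),interpolation=cv2.INTER_CUBIC))
cv2.imwrite("pics/c6.png",np.hstack(a))
hsv=cv2.cvtColor(I,cv2.COLOR_RGB2HSV); m=cv2.inRange(hsv,(8,70,60),(25,255,255)); m[:,:240]=0; m[:,420:]=0; m[320:]=0
k,l,st,ce=cv2.connectedComponentsWithStats(m); i=1+st[1:,4].argmax(); print(st[i])
c=np.array([.5302,-.2540]); t=np.array([.885,-.4655]); n=-np.array([t[1],-t[0]])
n=np.array([.4655,.885])
for r in range(st[i][1],st[i][1]+st[i][3],12):
    x=np.where(l[r]==i)[0]; z=.063
    for _ in range(5):
        P=onz(w,(x.min()+x.max())/2,r,z,True); X=(P[:2]-c)@t; z=.045+.0176-X*.2126
    print(r,x.min(),x.max(),"chan x,y mm",(1e3*X/.978).round(1),(1e3*(P[:2]-c)@n).round(1))
E
```

```text
[ 0.4428422  -0.20698659  0.18048394] [ 0.58360584  0.49023395 -0.21728918] 13.9833
[ 305    0   30  217 4450]
0 316 334 chan x,y mm 89.5 -5.5
12 310 334 chan x,y mm 77.6 -3.1
24 308 330 chan x,y mm 66.2 -0.7
36 313 325 chan x,y mm 55.2 -0.6
48 313 325 chan x,y mm 44.6 -0.6
60 313 325 chan x,y mm 34.3 -0.6
72 307 330 chan x,y mm 24.3 -0.2
84 307 330 chan x,y mm 14.5 -0.1
96 307 330 chan x,y mm 5.0 -0.1
108 307 330 chan x,y mm -4.3 -0.1
120 307 330 chan x,y mm -13.5 -0.0
132 307 330 chan x,y mm -22.5 0.0
144 307 330 chan x,y mm -31.4 0.0
156 312 325 chan x,y mm -40.2 0.1
168 312 325 chan x,y mm -48.9 0.1
180 311 326 chan x,y mm -57.5 0.1
192 307 330 chan x,y mm -66.1 0.1
204 307 324 chan x,y mm -74.7 2.3
216 307 330 chan x,y mm -83.2 0.2
```

View pics/c6.png

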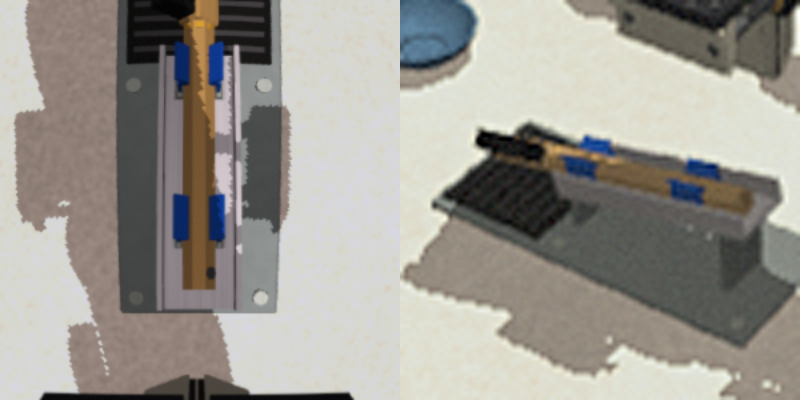

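The handle is home in both clips. Its tail is at channel x≈-84 mm, so the middle is about +1 mm from mid-clips. It lies within 0.6 mm of the centre line, and both pairs of jaws are closed over it. The arm is clear.

```bash
python3 -c "
from cell import arm; print(arm.sign_off())"
```

```text
the job is handed in; nothing more can be done
None
```

The black-bristled brush is snapped home in both clips of the drip holder: head over the mat, handle about 1 mm from mid-clips and within 1 mm of the centre line. It rolled about its own axis going in, so the bristles now point upward. Pressing showed at most about 12 N at the readings, I did not touch the white brush or the spray bottle, and the job was handed in at about 14 s; the sign-off returned no verdict.

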